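# Release the latched clamp-air valve

### The job

One of the four identical capped keys on the valve block was left latched down under its cap. Tap the keys lightly with the fingertips to find it, without pressing any of the other three home, then press the latched one fully home and let it go so that it releases and the white indicator pin drops. Nothing is to be picked up: leave the loose things lying around where they are.

Things in the scene. Friction and masses are not known exactly. Their poses are not given: they have to be found in the camera images.
- valve_block: Aluminium valve block bolted to the table, 120 x 270 mm, 50 mm high; origin at the centre of its underside, y along the row of keys, x towards the hose fittings (away from the robot). Four identical push-push air valves stand in a row along its y, 55 mm apart, 25 mm to the -x side of its centre. One (any place in the row) is latched down, three are up; dust caps hide which.
- row_mid (a point): Middle of the row of keys, on the block's top face (50 mm up). Every cap stands at full height at rest. Cap over an up valve: needs 5 N to start moving, 8 N at 4.5 mm, 11 N at 9 mm (fully in). Cap over the latched valve: sinks 5 mm under less than 1 N, then needs 8 N, rising to 11 N at the full 9 mm; pressed to 9 mm and let go, the valve releases.
- key_1 (a joint): How far the cap of the key first from the block's -y end is pushed down, in m: 0 at rest, about 0.009 when pressed fully home (hard stop there).
- key_1_top (a point): Centre of the flat top of the cap of the key first from the block's -y end: a round black cap 32 mm across, in a steel collar 45 mm across and 10 mm high. At rest its top is 76 mm above the table and 16 mm above the collar. The point moves down with the cap.
- key_2 (a joint): How far the cap of the key second from the -y end is pushed down, in m: 0 at rest, about 0.009 when pressed fully home (hard stop there).
- key_2_top (a point): Centre of the flat top of the cap of the key second from the -y end: a round black cap 32 mm across, in a steel collar 45 mm across and 10 mm high. At rest its top is 76 mm above the table and 16 mm above the collar. The point moves down with the cap.
- key_3 (a joint): How far the cap of the key third from the -y end is pushed down, in m: 0 at rest, about 0.009 when pressed fully home (hard stop there).
- key_3_top (a point): Centre of the flat top of the cap of the key third from the -y end: a round black cap 32 mm across, in a steel collar 45 mm across and 10 mm high. At rest its top is 76 mm above the table and 16 mm above the collar. The point moves down with the cap.
- key_4 (a joint): How far the cap of the key fourth, at the +y end is pushed down, in m: 0 at rest, about 0.009 when pressed fully home (hard stop there).
- key_4_top (a point): Centre of the flat top of the cap of the key fourth, at the +y end: a round black cap 32 mm across, in a steel collar 45 mm across and 10 mm high. At rest its top is 76 mm above the table and 16 mm above the collar. The point moves down with the cap.
- up_a (a joint): How far one of the three valves that are up (not latched) is pressed in, in m: 0 = up, 0.009 = fully in. It is not told under which cap it sits; that changes each time.
- up_b (a joint): How far one of the three valves that are up (not latched) is pressed in, in m: 0 = up, 0.009 = fully in. It is not told under which cap it sits; that changes each time.
- up_c (a joint): How far one of the three valves that are up (not latched) is pressed in, in m: 0 = up, 0.009 = fully in. It is not told under which cap it sits; that changes each time.
- pin (a joint): Round white indicator pin 16 mm across under a clear sight dome (28 mm across, 22 mm high) on the block, 35 mm to its +x side of the centre. 0 = pin up (standing 17.5 mm out of the block, air is on), -0.010 = pin dropped (air released). It tells that the latched valve has been released; it cannot be touched.
- bushing: Loose brass bushing, 26 mm across, 20 mm high, standing on the block's top at one far corner; origin under its centre. Bystander.
- tube_offcut: Loose steel tube offcut standing on end on the robot's side of the block, 50 mm across, 55 mm high; origin under its centre. Bystander.
- angle_bracket: Loose steel angle bracket on the robot's side of the block, 50 x 60 mm, 50 mm high; origin under its foot. Bystander.
- magnet_square: Loose L-shaped welding magnet beside the block (+y end), 90 x 100 mm, 16 mm high; origin under its long leg. Bystander.
- hammer: Loose hammer lying beside the block (-y end), about 0.3 m long and 30 mm high. Bystander.
- spatter_can: Loose can, 64 mm across, 170 mm high, to the right (-y); origin under its centre. Bystander.
- bar_clamp: Loose bar clamp lying to the left (+y), 240 mm long, under 25 mm high; origin under its bar. Bystander.

How it is judged:
By the outcome, as a careful person would: the job done as asked, in the order asked, and still so for the second after the job is handed in, with the robot touching nothing.
It also fails if it takes over 48 s, if anything falls off the work surface, if the arm or the gripper's body presses on something with over 40 N, if the wrist force passes 120 N, or if a joint passes its speed limit or range.

### The arm

A 6-joint arm with a two-finger parallel gripper is mounted at the origin on the work surface. World frame = base frame: x ahead of the robot, y to its left, z up, the work surface at z = 0. Lengths are in m, angles in rad, forces in N, time in s.
With the tool pointing down it reaches from about 0.3 to 0.775 m from the base axis. Payload 14.6 kg.
Tool frame: the origin (TCP) lies between the finger pads; the fingertips stand 8 mm ahead of it and the grasp point (between the pads) lies 11 mm behind it; z points along the fingers, y is the direction in which the jaws open and shut (so a half turn about z gives the same grasp; the last joint's range is limited). The gripper opens to 94 mm and grips with 3 to 60 N. Pads are 16 mm wide; open, the fingers measure 119 mm over their backs; the gripper's body (75 mm by 177 mm) begins 78 mm behind the grasp point.
Start: joints at [-0.067, 0.3, 1.521, -0, 1.321, -0.067], TCP at [0.55, -0, 0.213] pointing down, gripper open.
Joint ranges: [-3.03, 3.03], [-0.79, 2.21], [0.23, 2.52], [-1.04, 4.18], [0, 3.07], [-2.55, 2.55]. Speed limits (rad/s): [2.22, 2.22, 2.57, 3.14, 3.14, 3.14].

### API

Orientations are given as [roll, pitch, yaw] about the fixed x, y, z axes, in that order (R = Rz(yaw) Ry(pitch) Rx(roll)).
In Python, from station import ctrl, viewer, workorder gives the robot as it stands.
- The arm moves only by the tool play_rows, never from a script. Its argument "commands" is a list of rows, each an object of numbers: "dx", "dy", "dz": the shift along the tool's x, y, z in m; "ax", "ay", "az": the turn, a rotation vector about the tool's x, y, z in degrees. In form: [{"dx": .., "dy": .., "dz": .., "ax": .., "ay": .., "az": ..}, ...]. A call has exactly 5 rows; each row shifts and turns the pose as measured when the row begins, along the tool's axes as they then stand; what a row does not reach is not made up. A row lasts 1/12 s, in which the tool goes at most 41.7 mm and 7.16 degrees, less where a joint would pass 70% of its speed; a pose out of reach is approached as far as the arm can. A call with a gripper value outside its range is refused whole. "claw" is the opening, from 0 (shut) to 1 (fully open), set as the call begins (left out, the last holds). The fingers move at their own pace and stop on an object; "squeeze" is the grip in N (left out, the last holds). Time passes only in rows, so rows that do not move let the fingers close, or fill a call up. It gives the time, the measured TCP pose, the force and the opening at its end, in the units of the state.
- ctrl.get_obs(): the state, without advancing time (a new reading comes with each control period).
- viewer.camera(name): name is "scene" or "side" or "wrist"; returns the picture (384x512x3 uint8, red, green, blue); there is no depth.
- viewer.camera_model(name): a dict with "K" (3x3 intrinsics, pixels), "pose" (4x4, takes a point from camera to world coordinates); the wrist camera has in their place "T_tool_cam" (4x4, takes a point from camera to tool coordinates, whose origin is the TCP and whose axes are the flange's). Camera axes: x right, y down, z forward; pixel columns grow to the right and rows downward; lengths in m; the calibration is good to about 2 mm. A picture is of the moment at which its call begins: read the wrist's pose just before it. camera_model takes no time and is no camera call.
- workorder.hand_in(): hands the job in, once; it reports no verdict.
The state is a dict: "time_s": time; "qpos": joint angles; "joint_vel": joint speeds; "tau": joint torques, N m; "ee_pos": TCP position; "eef_rot": TCP orientation; "force": force on the tool from outside, world axes, zero at the start; "moment": the same for the moment, N m; "grip_width": finger opening in m.
Only numpy, scipy, OpenCV 4.12 (cv2) and the standard library are available. Lean on these libraries where they do the work, as an engineer would, in place of code of your own. Each camera call takes 0.05 s, during which the arm holds its last target. There are 200 camera calls.

## Working session

There is one attempt and no reset: what is moved stays moved. The work goes in short steps, Python scripts to look and compute and a tool call to move; the robot and the scene stay as the last step left them, time stands still between calls to the robot, and variables do not carry over. Pictures are saved under pics/ and viewed, about 8 in all and at most 12, crops included, and the job is handed in when it is done.

Besides the shell and the picture viewer there is one more tool, called after "Request:" by a JSON object that holds its "method" and its "body". play_rows: Moves the arm, as the interface text tells. Its arguments: {"type":"object","properties":{"commands":{"type":"array","items":{"type":"object","properties":{"dx":{"type":"number"},"dy":{"type":"number"},"dz":{"type":"number"},"ax":{"type":"number"},"ay":{"type":"number"},"az":{"type":"number"}}}},"claw":{"type":"number"},"squeeze":{"type":"number"}},"required":["commands"]}

```bash
mkdir -p pics; python3 - <<'E'
from station import ctrl, viewer
import cv2,numpy as np,pickle
o=ctrl.get_obs(); print(o)
d={}
for n in("scene","side","wrist"):
    m=viewer.camera_model(n); im=viewer.camera(n); d[n]=(m,im)
    cv2.imwrite(f"pics/{n}0.png",im[:,:,::-1])
    print(n,{k:np.round(v,3).tolist() for k,v in m.items() if k in("K","pose","T_tool_cam")})
pickle.dump((o,d),open("d0.pkl","wb"))
a=np.hstack([cv2.resize(d[n][1],(400,300)) for n in("scene","side")])
b=np.hstack([cv2.resize(d["wrist"][1],(400,300)),np.zeros((300,400,3),np.uint8)])
cv2.imwrite("pics/all0.png",np.vstack([a,b])[:,:,::-1])
E
```

```text
{'time_s': 0.0, 'qpos': array([-6.66062857e-02,  3.00478519e-01,  1.52158896e+00,  2.24742442e-06,
        1.32072159e+00, -6.66400775e-02]), 'joint_vel': array([-0.00136576, -0.00092356,  0.00034726,  0.00075252,  0.00117494,
       -0.00215522]), 'tau': array([-1.53750298e-03, -5.31805658e+01, -3.52735734e+01,  7.07558286e-02,
        2.43994006e-02, -4.79655944e-05]), 'ee_pos': array([5.49737152e-01, 1.17158590e-05, 2.12878931e-01]), 'eef_rot': array([-3.14039904e+00, -8.18419173e-05,  1.57082951e+00]), 'force': array([ 0.0085767 , -0.26908454, -0.7824442 ]), 'moment': array([ 0.01027323, -0.01084182,  0.01211077]), 'grip_width': 0.09414642421523602}
scene {'K': [[475.629, 0.0, 253.978], [0.0, 475.629, 194.315], [0.0, 0.0, 1.0]], 'pose': [[-0.628, 0.49, -0.605, 1.399], [0.778, 0.388, -0.494, 0.674], [-0.007, -0.781, -0.625, 0.944], [0.0, 0.0, 0.0, 1.0]]}
side {'K': [[369.249, 0.0, 250.561], [0.0, 369.249, 183.879], [0.0, 0.0, 1.0]], 'pose': [[0.781, -0.356, 0.514, -0.08], [-0.625, -0.429, 0.652, -0.848], [-0.012, -0.83, -0.557, 0.752], [0.0, 0.0, 0.0, 1.0]]}
wrist {'K': [[319.013, 0.0, 256.742], [0.0, 319.013, 194.32], [0.0, 0.0, 1.0]], 'T_tool_cam': [[0.0, -0.971, -0.238, 0.069], [1.0, -0.0, 0.001, 0.0], [-0.001, -0.238, 0.971, -0.171], [0.0, 0.0, 0.0, 1.0]]}
```

View pics/all0.png

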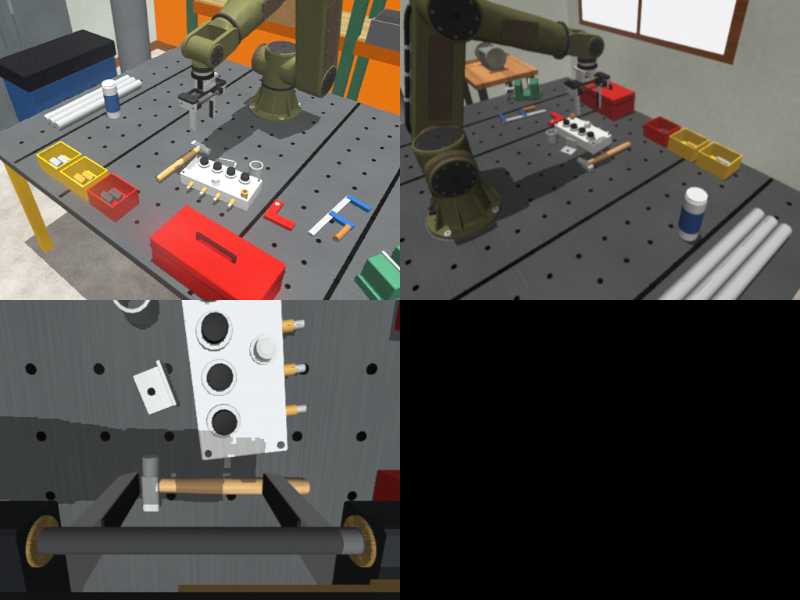

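The scene picture shows the block on the +y side of the TCP with four black caps. The wrist view (400x300 quarter) shows three caps at about (215,29), (219,77) and (224,121). The hammer is near the -y end. Next I'll locate the caps in the scene and wrist views.

```bash
cat > h.py <<'E'
import cv2,numpy as np
from scipy.spatial.transform import Rotation as Rt
def campose(m,o):
    if "pose" in m: return np.array(m["pose"])
    T=np.eye(4);T[:3,:3]=Rt.from_euler('xyz',o["eef_rot"]).as_matrix();T[:3,3]=o["ee_pos"]
    return T@np.array(m["T_tool_cam"])
def ray(m,o,uv):
    P=campose(m,o);d=P[:3,:3]@np.linalg.inv(m["K"])@np.array([uv[0],uv[1],1.]);return P[:3,3],d/np.linalg.norm(d)
def onplane(m,o,uv,z):
    c,d=ray(m,o,uv);return c+d*(z-c[2])/d[2]
def tri(rays):
    A=sum(np.eye(3)-np.outer(d,d) for c,d in rays);b=sum((np.eye(3)-np.outer(d,d))@c for c,d in rays)
    return np.linalg.solve(A,b)
def darks(im,roi,thr=60,amin=60):
    x0,y0,x1,y1=roi;g=im.max(2)[y0:y1,x0:x1];mk=(g<thr).astype(np.uint8)
    n,l,s,c=cv2.connectedComponentsWithStats(mk)
    return [(c[i]+[x0,y0],s[i]) for i in range(1,n) if s[i][4]>=amin]
E
python3 - <<'E'
from h import *;import pickle
o,d=pickle.load(open("d0.pkl","rb"))
for n,roi in(("wrist",(235,0,320,180)),("scene",(235,190,340,260)),("side",(195,145,275,190))):
    m,im=d[n]
    for c,s in darks(im,roi,60,20): print(n,c.round(1),s.tolist(),onplane(m,o,c,.076).round(4))
m,im=d["scene"];a=cv2.resize(im[190:270,225:345],(600,400),interpolation=2)
m,im=d["side"];b=cv2.resize(im[140:200,185:285],(600,360)) [:,:]
cv2.imwrite("pics/c1.png",np.vstack([a[:, :],b])[:600,:,::-1])
E
```

```text
wrist [275.9  33.3] [23, 16, 34, 40, 713] [0.5672 0.1406 0.076 ]
wrist [284.7 100.5] [30, 82, 33, 34, 472] [0.5762 0.0835 0.076 ]
wrist [287.  156.6] [37, 141, 31, 32, 739] [0.5795 0.0315 0.076 ]
side [234.4 147.1] [33, 0, 15, 6, 25] [0.6543 0.1823 0.076 ]
side [212.4 156. ] [15, 8, 6, 6, 30] [0.5502 0.1793 0.076 ]
side [222.3 161.1] [24, 14, 7, 5, 30] [0.5568 0.1247 0.076 ]
side [232.7 166.1] [35, 19, 7, 5, 30] [0.565  0.0722 0.076 ]
side [243.2 172.1] [45, 25, 7, 6, 36] [0.569  0.0167 0.076 ]
```

View pics/c1.png

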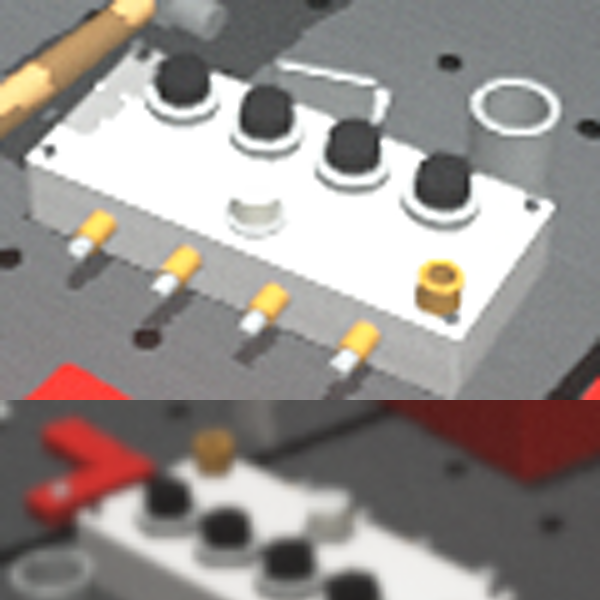

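The crops show all four caps clearly. The bushing is at the far +y corner, and the bracket and tube are on the robot's side. I'll move above the row and close the jaws.

Request:
{"method": "play_rows", "body": {"commands": [{"dx":0.02,"dy":0.005},{"dx":0.02,"dy":0.005},{"dx":0.01,"dy":0.005},{},{}], "claw": 0, "squeeze": 20}}

```text
validation failed for argument at $.co...
```

```bash
python3 - <<'E'
from h import *;import pickle
from station import ctrl,viewer
o=ctrl.get_obs();im=viewer.camera("wrist");m=viewer.camera_model("wrist")
pickle.dump((o,m,im),open("w1.pkl","wb"))
print(o["ee_pos"],o["force"],o["grip_width"])
for c,s in darks(im,(180,0,340,280),60,200): print(c.round(1),s.tolist(),onplane(m,o,c,.076).round(4))
cv2.imwrite("pics/w1.png",im[:,:,::-1])
E
```

```text
[5.49813161e-01 7.68004931e-06 2.13008791e-01] [-0.22002058  0.58127115  0.31463062] 0.09380300401291443
[275.7  33.3] [78, 16, 34, 40, 717] [0.5672 0.1406 0.076 ]
[284.5 100.5] [85, 82, 33, 34, 465] [0.5762 0.0835 0.076 ]
[287.  156.6] [92, 141, 31, 32, 736] [0.5796 0.0314 0.076 ]
```

View pics/w1.png

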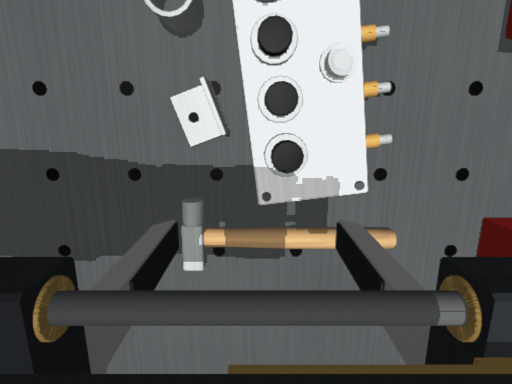

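The move was refused, so this is the start view again, with keys at (275,33), (284,100) and (287,157). I'll resend it with all fields filled in.

Request:
{"method": "play_rows", "body": {"commands": [{"dx":0.02,"dy":0.005,"dz":0,"ax":0,"ay":0,"az":0},{"dx":0.02,"dy":0.005,"dz":0,"ax":0,"ay":0,"az":0},{"dx":0.01,"dy":0.005,"dz":0,"ax":0,"ay":0,"az":0},{"dx":0,"dy":0,"dz":0,"ax":0,"ay":0,"az":0},{"dx":0,"dy":0,"dz":0,"ax":0,"ay":0,"az":0}], "claw": 0, "squeeze": 20}}

```text
time_s: 0.62
ee_pos: [0.5652, 0.051, 0.2123]
eef_rot: [-3.139, 0.0, 1.57]
force: [-0.1, 0.2, 0.7]
grip_width: 0.0642
```

```bash
python3 - <<'E'
from h import *;import pickle
from station import ctrl,viewer
o=ctrl.get_obs();im=viewer.camera("wrist");m=viewer.camera_model("wrist")
pickle.dump((o,m,im),open("w1.pkl","wb"))
print(o["ee_pos"],o["force"],o["grip_width"])
for c,s in darks(im,(180,0,340,280),60,200): print(c.round(1),s.tolist(),onplane(m,o,c,.076).round(4))
cv2.imwrite("pics/w2.png",im[:,:,::-1])
E
```

```text
[0.56518178 0.05102486 0.21228692] [-0.13233342  0.16071044  0.66143184] 0.06416188321961476
[249.2  28.4] [54, 12, 33, 40, 709] [0.5591 0.1954 0.076 ]
[260.5  97.7] [62, 78, 32, 34, 265] [0.5691 0.1369 0.076 ]
[264.8 153.9] [70, 137, 30, 32, 667] [0.5734 0.085  0.076 ]
[270.8 205.6] [76, 190, 31, 32, 768] [0.5797 0.0333 0.076 ]
[194.5 247. ] [0, 207, 33, 73, 966] [ 0.5011 -0.0112  0.076 ]
[323.3 256.3] [131, 223, 29, 57, 814] [ 0.6349 -0.0216  0.076 ]
```

View pics/w2.png

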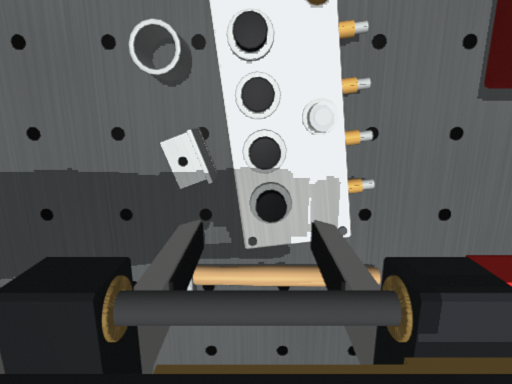

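Request:
{"method": "play_rows", "body": {"commands": [{"dx":0.02,"dy":0,"dz":0,"ax":0,"ay":0,"az":0},{"dx":0.02,"dy":0,"dz":0,"ax":0,"ay":0,"az":0},{"dx":0.0,"dy":0,"dz":0,"ax":0,"ay":0,"az":0},{"dx":0,"dy":0,"dz":0,"ax":0,"ay":0,"az":0},{"dx":0,"dy":0,"dz":0,"ax":0,"ay":0,"az":0}]}}

```text
time_s: 1.08
ee_pos: [0.5649, 0.0877, 0.2121]
eef_rot: [-3.139, 0.001, 1.566]
force: [-0.2, -0.5, 0.4]
grip_width: 0.0267
```

Wrist view: all four caps at (249,30), (260,95), (265,153) and (271,206), with fingers closing below. I'll take the second view and triangulate.

```bash
python3 - <<'E'
from h import *;import pickle
from station import ctrl,viewer
o1,m,im1=pickle.load(open("w1.pkl","rb"))
o=ctrl.get_obs();im=viewer.camera("wrist")
pickle.dump((o,m,im),open("w2.pkl","wb"))
A=[c for c,s in darks(im1,(180,0,340,222),85,200)]; B=[c for c,s in darks(im,(180,0,340,255),85,200)]
print(np.round(A,1).tolist(),np.round(B,1).tolist())
pa=np.array([onplane(m,o1,c,.074) for c in A]);pb=np.array([onplane(m,o,c,.074) for c in B])
print(pa.round(4),pb.round(4),sep="\n")
for c,p in zip(A,pa):
    j=np.argmin(np.linalg.norm(pb-p,axis=1)); print(tri([ray(m,o1,c),ray(m,o,B[j])]).round(4))
E
```

```text
[[249.8, 31.3], [198.0, 41.7], [184.7, 60.8], [257.5, 94.3], [209.9, 191.9], [264.4, 152.8], [270.8, 205.7]] [[250.1, 74.1], [185.9, 95.6], [257.7, 134.0], [211.0, 213.3], [264.7, 188.6], [272.9, 239.3]]
[[0.5595 0.1936 0.074 ]
 [0.5132 0.1851 0.074 ]
 [0.5004 0.1692 0.074 ]
 [0.5663 0.14   0.074 ]
 [0.5189 0.0469 0.074 ]
 [0.573  0.0859 0.074 ]
 [0.5797 0.0327 0.074 ]]
[[0.5596 0.1943 0.074 ]
 [0.4999 0.1757 0.074 ]
 [0.5664 0.1403 0.074 ]
 [0.5187 0.0614 0.074 ]
 [0.5732 0.0869 0.074 ]
 [0.5817 0.033  0.074 ]]
[0.5594 0.195  0.068 ]
[0.5225 0.1693 0.1571]
[0.486  0.1796 0.0078]
[0.5663 0.1402 0.0714]
[ 0.4882 -0.0007 -0.1263]
[0.5733 0.085  0.0657]
[0.5808 0.0321 0.0718]
```

Keys: k1 (0.580,0.0325), k2 (0.573,0.086), k3 (0.566,0.140), k4 (0.5595,0.194), spaced 54 mm. Contact should come at TCP z of about 0.084. I'll start with key 2.

Request:
{"method": "play_rows", "body": {"commands": [{"dx":-0.002,"dy":0.008,"dz":0.028,"ax":0,"ay":0,"az":0},{"dx":0,"dy":0,"dz":0.028,"ax":0,"ay":0,"az":0},{"dx":0,"dy":0,"dz":0.028,"ax":0,"ay":0,"az":0},{"dx":0,"dy":0,"dz":0.025,"ax":0,"ay":0,"az":0},{"dx":0,"dy":0,"dz":0,"ax":0,"ay":0,"az":0}], "claw": 0}}

```text
time_s: 1.55
ee_pos: [0.5744, 0.0803, 0.1016]
eef_rot: [3.138, 0.001, 1.562]
force: [-0.4, 0.7, -0.2]
grip_width: 0.0003
```

Request:
{"method": "play_rows", "body": {"commands": [{"dx":0.006,"dy":-0.001,"dz":0.006,"ax":0,"ay":0,"az":0},{"dx":0,"dy":0,"dz":0.006,"ax":0,"ay":0,"az":0},{"dx":0,"dy":0,"dz":0.003,"ax":0,"ay":0,"az":0},{"dx":0,"dy":0,"dz":0,"ax":0,"ay":0,"az":0},{"dx":0,"dy":0,"dz":0,"ax":0,"ay":0,"az":0}]}}

```text
time_s: 1.97
ee_pos: [0.5751, 0.0855, 0.0897]
eef_rot: [3.134, 0.001, 1.56]
force: [0.5, 0.5, 0.0]
grip_width: 0.0003
```

```bash
python3 - <<'E'
from station import ctrl,viewer
import cv2,numpy as np
o=ctrl.get_obs();print(o["ee_pos"],o["force"],o["moment"])
a=viewer.camera("wrist");b=viewer.camera("side")[120:200,170:300]
c=viewer.camera("scene")[170:260,225:345]
r=np.hstack([cv2.resize(b,(400,246)),cv2.resize(c,(400,246))])
w=cv2.resize(a,(400,300));w=np.hstack([w,w*0])
cv2.imwrite("pics/k2.png",np.vstack([r,w])[:,:,::-1])
E
```

```text
[0.57509193 0.08549432 0.08968169] [0.54459615 0.48462329 0.03594573] [-0.01541332 -0.03466412  0.00508075]
```

View pics/k2.png

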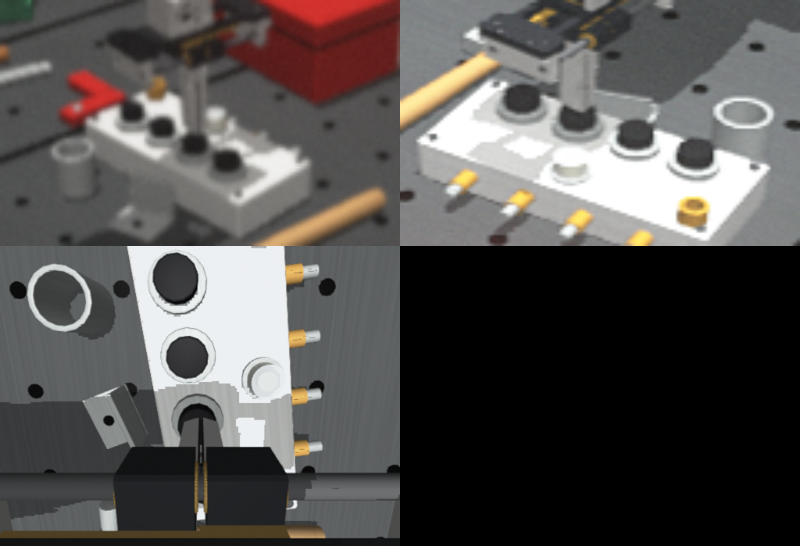

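The fingertips are centred over key 2, which they hide in all views, and are clear of the bracket and tube. Now I'll tap.

Request:
{"method": "play_rows", "body": {"commands": [{"dx":0,"dy":-0.001,"dz":0.004,"ax":0,"ay":0,"az":0},{"dx":0,"dy":0,"dz":0.002,"ax":0,"ay":0,"az":0},{"dx":0,"dy":0,"dz":0.001,"ax":0,"ay":0,"az":0},{"dx":0,"dy":0,"dz":0.001,"ax":0,"ay":0,"az":0},{"dx":0,"dy":0,"dz":0,"ax":0,"ay":0,"az":0}]}}

```text
time_s: 2.53
ee_pos: [0.5744, 0.0855, 0.0817]
eef_rot: [3.133, 0.001, 1.56]
force: [0.5, 1.3, 1.4]
grip_width: 0.0004
```

Request:
{"method": "play_rows", "body": {"commands": [{"dx":0,"dy":0,"dz":0.001,"ax":0,"ay":0,"az":0},{"dx":0,"dy":0,"dz":0.0005,"ax":0,"ay":0,"az":0},{"dx":0,"dy":0,"dz":0,"ax":0,"ay":0,"az":0},{"dx":0,"dy":0,"dz":0,"ax":0,"ay":0,"az":0},{"dx":0,"dy":0,"dz":0,"ax":0,"ay":0,"az":0}]}}

```text
time_s: 2.95
ee_pos: [0.5744, 0.0855, 0.08]
eef_rot: [3.133, 0.001, 1.56]
force: [-0.4, -0.8, 0.5]
grip_width: 0.0005
```

Key 2 sits about 4 mm down at around 0.5 N, so it looks latched. I'll confirm by contrast with a light tap on key 3.

Request:
{"method": "play_rows", "body": {"commands": [{"dx":0,"dy":0,"dz":-0.012,"ax":0,"ay":0,"az":0},{"dx":0,"dy":0,"dz":-0.006,"ax":0,"ay":0,"az":0},{"dx":0.028,"dy":-0.004,"dz":0,"ax":0,"ay":0,"az":0},{"dx":0.026,"dy":-0.003,"dz":0,"ax":0,"ay":0,"az":0},{"dx":0,"dy":0,"dz":0,"ax":0,"ay":0,"az":0}]}}

```text
time_s: 3.37
ee_pos: [0.5685, 0.1403, 0.1023]
eef_rot: [3.131, 0.0, 1.557]
force: [0.3, -0.6, -0.4]
grip_width: 0.0002
```

Request:
{"method": "play_rows", "body": {"commands": [{"dx":0,"dy":-0.002,"dz":0.008,"ax":0,"ay":0,"az":0},{"dx":0,"dy":0,"dz":0.004,"ax":0,"ay":0,"az":0},{"dx":0,"dy":0,"dz":0.002,"ax":0,"ay":0,"az":0},{"dx":0,"dy":0,"dz":0.001,"ax":0,"ay":0,"az":0},{"dx":0,"dy":0,"dz":0,"ax":0,"ay":0,"az":0}]}}

```text
time_s: 3.78
ee_pos: [0.5668, 0.139, 0.0872]
eef_rot: [3.13, 0.0, 1.558]
force: [-0.8, 0.1, -0.6]
grip_width: 0.0006
```

Request:
{"method": "play_rows", "body": {"commands": [{"dx":0,"dy":0,"dz":0.002,"ax":0,"ay":0,"az":0},{"dx":0,"dy":0,"dz":0.001,"ax":0,"ay":0,"az":0},{"dx":0,"dy":0,"dz":0.001,"ax":0,"ay":0,"az":0},{"dx":0,"dy":0,"dz":0,"ax":0,"ay":0,"az":0},{"dx":0,"dy":0,"dz":0,"ax":0,"ay":0,"az":0}]}}

```text
time_s: 4.2
ee_pos: [0.5672, 0.138, 0.0836]
eef_rot: [3.13, -0.0, 1.556]
force: [-2.5, 0.5, 4.8]
grip_width: 0.0007
```

Key 3 resists with 4.8 N right at its rest height, so it is up and key 2 is the latched one. I'll go back to key 2.

Request:
{"method": "play_rows", "body": {"commands": [{"dx":0,"dy":0,"dz":-0.012,"ax":0,"ay":0,"az":0},{"dx":0,"dy":0,"dz":-0.004,"ax":0,"ay":0,"az":0},{"dx":-0.028,"dy":0.004,"dz":0,"ax":0,"ay":0,"az":0},{"dx":-0.026,"dy":0.003,"dz":0,"ax":0,"ay":0,"az":0},{"dx":0,"dy":0,"dz":0,"ax":0,"ay":0,"az":0}]}}

```text
time_s: 4.62
ee_pos: [0.574, 0.0831, 0.1033]
eef_rot: [3.127, -0.0, 1.559]
force: [0.0, -0.3, 0.1]
grip_width: 0.0007
```

Request:
{"method": "play_rows", "body": {"commands": [{"dx":0.004,"dy":-0.001,"dz":0.01,"ax":0,"ay":0,"az":0},{"dx":0,"dy":0,"dz":0.006,"ax":0,"ay":0,"az":0},{"dx":0,"dy":0,"dz":0.004,"ax":0,"ay":0,"az":0},{"dx":0,"dy":0,"dz":0.002,"ax":0,"ay":0,"az":0},{"dx":0,"dy":0,"dz":0,"ax":0,"ay":0,"az":0}]}}

```text
time_s: 5.03
ee_pos: [0.5734, 0.0889, 0.0798]
eef_rot: [3.126, -0.0, 1.559]
force: [0.1, -1.7, 1.7]
grip_width: 0.0003
```

Request:
{"method": "play_rows", "body": {"commands": [{"dx":0,"dy":0,"dz":0.002,"ax":0,"ay":0,"az":0},{"dx":0,"dy":0,"dz":0.002,"ax":0,"ay":0,"az":0},{"dx":0,"dy":0,"dz":0.001,"ax":0,"ay":0,"az":0},{"dx":0,"dy":0,"dz":0.001,"ax":0,"ay":0,"az":0},{"dx":0,"dy":0,"dz":0.001,"ax":0,"ay":0,"az":0}]}}

```text
time_s: 5.45
ee_pos: [0.5735, 0.0891, 0.0755]
eef_rot: [3.126, 0.003, 1.561]
force: [-6.2, -2.8, 11.2]
grip_width: 0.0005
```

Request:
{"method": "play_rows", "body": {"commands": [{"dx":0,"dy":0,"dz":0.0015,"ax":0,"ay":0,"az":0},{"dx":0,"dy":0,"dz":0.002,"ax":0,"ay":0,"az":0},{"dx":0,"dy":0,"dz":0.002,"ax":0,"ay":0,"az":0},{"dx":0,"dy":0,"dz":0.002,"ax":0,"ay":0,"az":0},{"dx":0,"dy":0,"dz":0.002,"ax":0,"ay":0,"az":0}]}}

```text
time_s: 5.87
ee_pos: [0.5737, 0.0892, 0.0739]
eef_rot: [3.124, 0.006, 1.564]
force: [-12.6, -5.3, 23.9]
grip_width: 0.0004
```

That is the hard stop: 24 N and about 10 mm below the nominal contact height. I'll release and lift clear.

Request:
{"method": "play_rows", "body": {"commands": [{"dx":0,"dy":0,"dz":-0.008,"ax":0,"ay":0,"az":0},{"dx":0,"dy":0,"dz":-0.012,"ax":0,"ay":0,"az":0},{"dx":0,"dy":0,"dz":-0.03,"ax":0,"ay":0,"az":0},{"dx":-0.02,"dy":0,"dz":-0.03,"ax":0,"ay":0,"az":0},{"dx":-0.02,"dy":0,"dz":-0.03,"ax":0,"ay":0,"az":0}]}}

```text
time_s: 6.28
ee_pos: [0.569, 0.0527, 0.1844]
eef_rot: [3.133, 0.007, 1.569]
force: [0.2, -0.4, -0.4]
grip_width: 0.0002
```

Request:
{"method": "play_rows", "body": {"commands": [{"dx":-0.02,"dy":0,"dz":-0.01,"ax":0,"ay":0,"az":0},{"dx":0,"dy":0,"dz":0,"ax":0,"ay":0,"az":0},{"dx":0,"dy":0,"dz":0,"ax":0,"ay":0,"az":0},{"dx":0,"dy":0,"dz":0,"ax":0,"ay":0,"az":0},{"dx":0,"dy":0,"dz":0,"ax":0,"ay":0,"az":0}]}}

```text
time_s: 6.7
ee_pos: [0.5705, 0.0318, 0.202]
eef_rot: [3.123, 0.006, 1.569]
force: [0.1, -0.2, -0.3]
grip_width: 0.0005
```

```bash
python3 - <<'E'
from station import ctrl,viewer
import cv2,numpy as np,pickle
o=ctrl.get_obs();print(o["ee_pos"],o["force"],o["time_s"])
_,d=pickle.load(open("d0.pkl","rb"))
R=lambda x:cv2.resize(x,(400,300),interpolation=2)
a=viewer.camera("scene");w=viewer.camera("wrist")
cv2.imwrite("pics/end.png",np.vstack([np.hstack([R(d["scene"][1][190:280,225:345]),R(a[190:280,225:345])]),np.hstack([R(w),R(a)])])[:,:,::-1])
E
```

```text
[0.57046829 0.03181745 0.20203059] [ 0.14014432 -0.23312433 -0.28220472] 6.7
```

View pics/end.png

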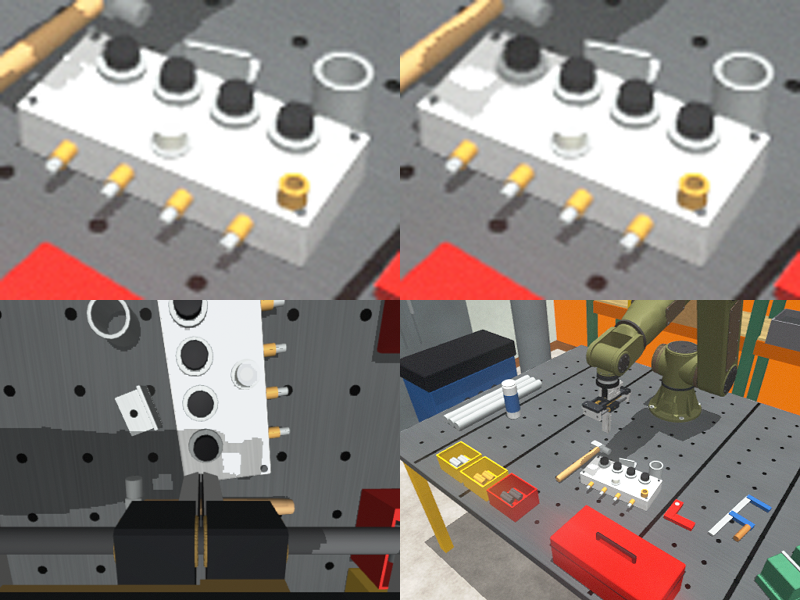

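Nothing has been displaced, but the pin at (170,140) against (570,140) is too small to judge. I'll enlarge the dome from both moments.

```bash
python3 - <<'E'
from station import ctrl,viewer
import cv2,numpy as np,pickle
_,d=pickle.load(open("d0.pkl","rb"))
R=lambda x:cv2.resize(x,(390,290),interpolation=0)
a=viewer.camera("scene");s=viewer.camera("side")
f=lambda x:R(x[220:242,262:292]); 
g=lambda x:R(x[150:172,232:262])
cv2.imwrite("pics/pin.png",np.vstack([np.hstack([f(d["scene"][1]),f(a)]),np.hstack([g(d["side"][1]),g(s)])])[:,:,::-1])
E
```

```text
(no output)
```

View pics/pin.png

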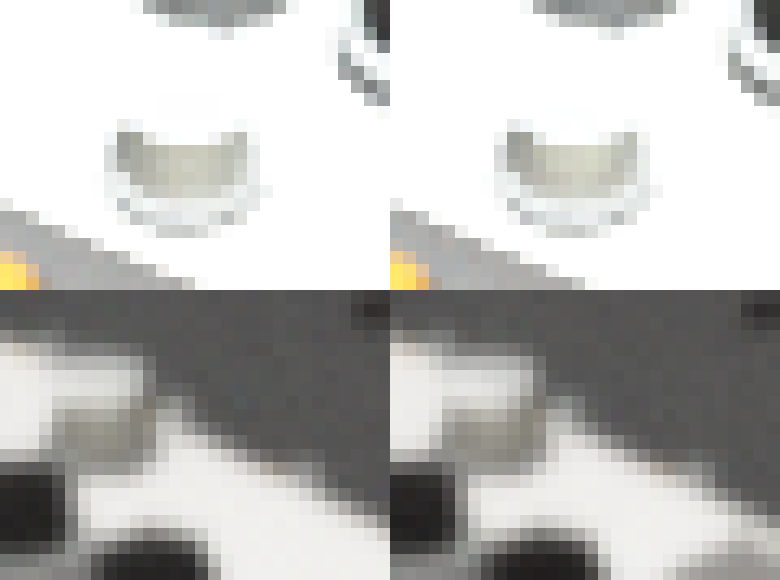

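The change in the dome is only about a pixel, so this isn't conclusive. I'll go back to the pose of the earlier key 2 close-up for a like-for-like wrist view of the pin, then retap key 2 lightly.

Request:
{"method": "play_rows", "body": {"commands": [{"dx":0.028,"dy":0.002,"dz":0.03,"ax":0,"ay":0,"az":0},{"dx":0.026,"dy":0.002,"dz":0.03,"ax":0,"ay":0,"az":0},{"dx":0,"dy":0,"dz":0.025,"ax":0,"ay":0,"az":0},{"dx":0,"dy":0,"dz":0.012,"ax":0,"ay":0,"az":0},{"dx":0,"dy":0,"dz":0,"ax":0,"ay":0,"az":0}]}}

```text
time_s: 7.32
ee_pos: [0.5767, 0.0884, 0.1008]
eef_rot: [3.122, 0.007, 1.57]
force: [-0.1, 0.3, 0.3]
grip_width: 0.0006
```

```bash
python3 - <<'E'
from station import ctrl,viewer
import cv2,numpy as np,pickle
o=ctrl.get_obs();print(o["ee_pos"],o["force"])
w=viewer.camera("wrist")
old=cv2.imread("pics/k2.png")[246:,:400]
new=cv2.resize(w,(400,300))[:,:,::-1]
f=lambda x:cv2.resize(x[80:180,210:310],(390,390),interpolation=0)
cv2.imwrite("pics/pin2.png",np.hstack([f(old),f(new)]))
E
```

```text
[0.57673955 0.08839342 0.10077222] [-0.10899208  0.28828437  0.26876834]
```

View pics/pin2.png

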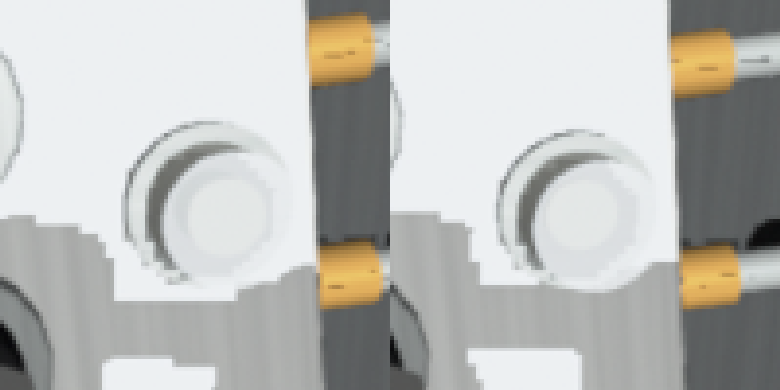

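The pin has moved down. Before, its disc was centred under the dome's top, (227,217) against (225,217). Now it is shifted towards the dome's base, (581,215) against (593,225), and its disc has shrunk by about 10%, more than the dome has. A light confirming tap on key 2 should now meet about 5 N at rest height.

Request:
{"method": "play_rows", "body": {"commands": [{"dx":-0.002,"dy":-0.003,"dz":0.008,"ax":0,"ay":0,"az":0},{"dx":0,"dy":0,"dz":0.003,"ax":0,"ay":0,"az":0},{"dx":0,"dy":0,"dz":0.002,"ax":0,"ay":0,"az":0},{"dx":0,"dy":0,"dz":0,"ax":0,"ay":0,"az":0},{"dx":0,"dy":0,"dz":0,"ax":0,"ay":0,"az":0}]}}

```text
time_s: 7.78
ee_pos: [0.5755, 0.0854, 0.0912]
eef_rot: [3.116, 0.006, 1.569]
force: [-0.7, 0.9, 0.0]
grip_width: 0.0001
```

Request:
{"method": "play_rows", "body": {"commands": [{"dx":0,"dy":0,"dz":0.002,"ax":0,"ay":0,"az":0},{"dx":0,"dy":0,"dz":0.001,"ax":0,"ay":0,"az":0},{"dx":0,"dy":0,"dz":0,"ax":0,"ay":0,"az":0},{"dx":0,"dy":0,"dz":0,"ax":0,"ay":0,"az":0},{"dx":0,"dy":0,"dz":0,"ax":0,"ay":0,"az":0}]}}

```text
time_s: 8.2
ee_pos: [0.5763, 0.0851, 0.0894]
eef_rot: [3.114, 0.006, 1.568]
force: [-0.3, 0.5, 0.4]
grip_width: 0.0008
```

Request:
{"method": "play_rows", "body": {"commands": [{"dx":0,"dy":-0.002,"dz":0.003,"ax":0,"ay":0,"az":0},{"dx":0,"dy":0,"dz":0.002,"ax":0,"ay":0,"az":0},{"dx":0,"dy":0,"dz":0.001,"ax":0,"ay":0,"az":0},{"dx":0,"dy":0,"dz":0.001,"ax":0,"ay":0,"az":0},{"dx":0,"dy":0,"dz":0,"ax":0,"ay":0,"az":0}]}}

```text
time_s: 8.62
ee_pos: [0.5746, 0.0851, 0.0826]
eef_rot: [3.113, 0.006, 1.568]
force: [-2.9, -0.5, 5.7]
grip_width: 0.0008
```

Key 2 now resists with 5.7 N near rest height, so it is released. I'll back off and hand in.

Request:
{"method": "play_rows", "body": {"commands": [{"dx":0,"dy":0,"dz":-0.01,"ax":0,"ay":0,"az":0},{"dx":0,"dy":0,"dz":-0.03,"ax":0,"ay":0,"az":0},{"dx":0,"dy":0,"dz":-0.03,"ax":0,"ay":0,"az":0},{"dx":0,"dy":0,"dz":-0.02,"ax":0,"ay":0,"az":0},{"dx":0,"dy":0,"dz":0,"ax":0,"ay":0,"az":0}]}}

```text
time_s: 9.03
ee_pos: [0.5709, 0.0856, 0.1768]
eef_rot: [3.116, 0.006, 1.568]
force: [-0.0, -1.1, 0.7]
grip_width: 0.0008
```

```bash
python3 - <<'E'
from station import ctrl,workorder
o=ctrl.get_obs();print(o["ee_pos"],o["force"],o["time_s"])
print(workorder.hand_in())
E
```

```text
[0.57094899 0.08563528 0.17677276] [-0.01392799 -1.06140035  0.70306572] 9.0333
the job is handed in; nothing more can be done
None
```

Key 2 was the latched one. I pressed it home, it released, and I handed the job in at about 9 s.

- **Finding it:** key 2 sank about 4 mm at roughly 0.5 N. Key 3 resisted with 4.8 N right at its rest height, so it was up. I did not tap keys 1 and 4, because those two taps already settled it.
- **Pressing it:** I pressed key 2 to its hard stop, about 24 N vertical and nominally 10 mm down, then let it go. The highest force in any reading was about 28 N in total.
- **Checking it:** retapped lightly, key 2 now resists with 5.7 N near rest height, as an up valve should. The close wrist view shows the white pin lower in its dome. The scene and side views changed by only about a pixel, too little to judge.

The loose things looked unmoved in the last scene picture. The robot was clear of everything when I handed in.

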